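Prop open the lid of the sample case

ROBOT

A 6-joint arm with a two-finger parallel gripper is mounted at the origin on a cart in front of the work surface, level with it; the furniture and walls round the work are solid. World frame = base frame: x ahead of the robot, y to its left, z up, the work surface at z = 0. Lengths are in mm, angles in degrees, forces in N, time in s.
With the tool pointing down it reaches from about 350 to 850 mm from the base axis. Payload 8.1 kg.
Tool frame: the origin (TCP) lies at the very end of the fingers, on their centre line; the grasp point (between the pads) lies 19 mm behind it; z points along the fingers, y is the direction in which the jaws open and shut (so a half turn about z gives the same grasp; the last joint's range is limited). The gripper opens to 85 mm and grips with 20 to 120 N. Pads are 22 mm wide; open, the fingers measure 114 mm over their backs; the gripper's body (76 mm by 85 mm) begins 54 mm behind the grasp point. The pads swing forward as they close: fully open they stand 13 mm farther back than shut.
Start: joints at [-82.013, 7.471, 85.268, -0, 87.261, -4.893], TCP at [133.767, -584.903, 231.292] pointing down, gripper open.
Joint ranges: [-169.43, 169.43], [-51.17, 129.36], [1.28, 143.12], [-76.62, 256.62], [0, 156.53], [-152.29, 152.29]. Speed limits (degrees/s): [136.94, 136.94, 159.86, 180, 180, 180].

INTERFACE

Orientations are given as [roll, pitch, yaw] about the fixed x, y, z axes, in that order (R = Rz(yaw) Ry(pitch) Rx(roll)).
In Python, from bench import r gives the robot as it stands.
- The arm moves only by the shell command python3 -m crank 'ROWS' [OPENING] [FORCE]. ROWS is JSON, a list that holds one entry, the list of rows, each a list of 6 numbers: the shift along the tool's x, y, z in m, then the turn, a rotation vector about the tool's x, y, z in rad. A call has 1 to 10 rows; each row is the pose to reach, as a shift and turn from the pose measured when the call began, along the tool's axes at that moment; what a row does not reach only later rows make up. A row lasts 1/8 s, in which the tool goes at most 62.5 mm and 10.7 degrees, less where a joint would pass 70% of its speed; a pose out of reach is approached as far as the arm can. A call with a gripper value outside its range is refused whole. OPENING is the closure, from 0 (fully open) to 1 (shut), set as the call begins (- or left out, the last holds). The fingers move at their own pace and stop on an object; FORCE is the grip in N (left out, the last holds). Time passes only in rows, so rows that repeat a pose let the fingers close. It gives the time, the measured TCP pose, the force and the opening at its end, in the units of the state.
- r.sense(): the state, without advancing time (a new reading comes with each control period).
- r.snapshot(name): name is "scene" or "top" or "wrist"; returns (picture, depth): 420x560x3 uint8, blue, green, red; 420x560 float32, mm along the optical axis (not along the pixel's ray), 0 where there is no reading.
- r.get_calibration(name): a dict with "mtx" (3x3 intrinsics, pixels), "k1" (the pictures are not rectified: a ray, as slopes to the right and down, at radius r is drawn at 1 + k1 r^2 times it, then the intrinsics apply), "cam_to_world" (4x4, takes a point from camera to world coordinates). Camera axes: x right, y down, z forward; pixel columns grow to the right and rows downward; lengths in mm; the calibration is good to about 2 mm. A picture is of the moment at which its call begins: read the wrist's pose just before it. get_calibration takes no time and is no camera call; for the wrist camera it gives the pose at the moment of the call.
- r.hand_in(): hands the job in, once; it reports no verdict.
Trained networks look in the newest picture that a camera, given by its name, has taken for a name from the list of things; names that differ only in an ending like _2 or _b are one class to them, and where a whole thing is asked for, a point or a joint stands for the part that bears it (a point fixed in the world has none). Each returns a list of dicts, best first, with "conf" (0 to 1); they miss things now and then, are a little off and sometimes report something else, mostly with a low value. They report only what shows in the picture. A call takes as long as a camera call.
- r.look_for(thing, camera): "extent" ([left, top, right, bottom] in pixels, round what is visible of it).
- r.landmark_of(thing, camera): "pixel" ([column, row] in pixels: a listed point, or the origin of a listed thing).
The state is a dict: "time": time; "joint_pos": joint angles; "qd": joint speeds; "joint_efforts": joint torques, N m; "tool_pos": TCP position; "tcp_rot": TCP orientation; "ft_force": force on the tool from outside, world axes, zero at the start; "wrist_torque": the same for the moment, N m; "finger_gap": finger opening in mm.
Only numpy, scipy, OpenCV 4.12 (cv2) and the standard library are available. Lean on these libraries where they do the work, as an engineer would, in place of code of your own. Each camera call takes 0.05 s, during which the arm holds its last target.

TASK

The hinge damper of the small grey sample case is worn: when its lid is let go it sinks slowly shut. Lift the lid nearly upright by its bar, then swing up the steel prop rod that lies inside the case and keep its nose where it meets the holding hole under the lid until the sinking lid rests on it. Leave the lid standing propped on the rod by itself, without moving the dish in the case or the things beside it.

Things in the scene. Friction and masses are not known exactly. Their poses are not given: they have to be found in the camera images.
- case: Grey open-topped case, fixed to the worktop, 160 mm (x) by 190 mm (y), 75 mm high, walls 4 mm, inner floor 4 mm up. Origin: centre of its underside. x axis: from its front (lid bar) to the hinge at the back; y left, z up. Right side inside: a black rack 31 mm high (fixed) and a loose dish. Elsewhere only the prop rod, with 35 mm or more free on either side of its ball.
- lid_hinge_line (a point): Middle of the lid's hinge line: at the back rim, 80 mm behind the case's centre, 77 mm up; the hinge turns about the case's y axis.
- lid_bar (a point): Middle of the round steel lifting bar (12 mm thick, 76 mm long, parallel to the case's y axis), 200 mm from the hinge line, 40 mm in front of the lid's edge and joined to it by two 8 mm arms 68 mm apart; 81 mm up when the lid is shut. A finger fits between bar and lid; the bar can turn in the grip as the lid swings.
- lid (a joint): Lid angle (rad): 0 shut, 1.40 at its upper stop, 0.96 propped on the rod. Plate 160 x 190 x 8 mm, about 0.6 kg, hinge damping 4.5 N m s/rad (10 N at the bar lifts it at 0.4 rad/s). Let go at 1.40 it sinks, slowly at first, to 0.96 in 8 to 15 s. Propped, it overhangs the rod: the hand at the ball must lean 25 to 50 deg from vertical towards the case's front.
- lid_hole (a point): Bottom centre of the holding hole: a blind hole 17 mm wide and 12 mm deep, with a 4 mm chamfer, in an aluminium block (44 by 34 by 14 mm, with a ramp on its hinge side) under the lid, 95 mm from the hinge line and 20 mm to the left of the lid's middle. The hole looks down out of the lid's underside, square to the lid.
- rod_pivot (a point): Pivot of the prop rod, just inside the front wall: 66 mm in front of the case's centre, 20 mm to the left, 50 mm up. The rod swings in the case's x-z plane.
- prop_rod (a joint): Rod angle (rad): 0 lying level in the case with its nose to the back, growing as the nose is swung up; stop at 1.2. It turns freely and falls back if let go unloaded. Seated in the hole it reads about 0.86.
- rod_ball (a point): Centre of the round black ball grip, 20 mm in diameter, on the rod (8 mm round steel, 60 g) 80 mm from its pivot. The rod can turn in the fingers when they pinch this ball from its two sides along the case's y axis.
- rod_tip (a point): End of the rod's tapered nose (14 mm down to 6 mm thick), 137 mm from the pivot.
- dish: Clear round covered dish, 55 mm wide, 14 mm high, loose on the case's floor, right at the back. Origin: centre of its underside. Leave it.
- bottle: White capped bottle, 28 mm wide, 44 mm high, standing right of the case. Origin: centre of its underside. Leave it.
- jar: White capped jar, 34 mm wide, 56 mm high, standing right of the case. Origin: centre of its underside. Leave it.

How it is judged:
By the outcome, as a careful person would: the job done as asked, in the order asked, and still so for the second after the job is handed in, with the robot touching nothing.
It also fails if it takes over 67 s, if anything falls off the work surface, if the arm or the gripper's body presses on something with over 40 N, if the wrist force passes 120 N, or if a joint passes its speed limit or range.

## Working session

There is one attempt and no reset: what is moved stays moved. The work goes in short steps, Python scripts to look and compute and a shell command to move; the robot and the scene stay as the last step left them, time stands still between calls to the robot, and variables do not carry over. Pictures are saved under pics/ and viewed, and the job is handed in when it is done.

```bash
ls; mkdir -p pics; python3 - <<'E'
from bench import r
import cv2,json
print(r.sense())
for c in("scene","top"):
    p,d=r.snapshot(c); cv2.imwrite(f"pics/{c}0.png",p)
    k=r.get_calibration(c); print(c,k)
    for t in("lid_hinge_line","lid_bar","case","bottle","jar"):
        print(t,[(x["pixel"],round(x["conf"],2)) for x in r.landmark_of(t,c)][:2])
E
```

```text
pics
{'time': 0.0, 'joint_pos': array([-8.20126244e+01,  7.51424038e+00,  8.53297062e+01,  1.25502300e-03,
        8.72599474e+01, -4.89278668e+00]), 'qd': array([-0.03522869, -0.03454539,  0.03625658,  0.04678605,  0.02538026,
       -0.03592702]), 'joint_efforts': array([-1.61345361e-03, -5.69400465e+01, -5.00561607e+01, -3.78219547e-04,
        1.48336584e-02, -6.24578934e-05]), 'tool_pos': array([ 133.70462211, -584.35888393,  230.24936819]), 'tcp_rot': array([-1.79896592e+02, -1.01101750e-02,  1.28800920e+01]), 'ft_force': array([-0.36804802,  0.62853516,  0.45173363]), 'wrist_torque': array([ 0.01298057,  0.01099805, -0.0045747 ]), 'finger_gap': 85.56437492718466}
scene {'mtx': array([[439.31622429,   0.        , 283.91422085],
       [  0.        , 439.31622429, 216.02170233],
       [  0.        ,   0.        ,   1.        ]]), 'k1': -0.061410068054000795, 'cam_to_world': array([[-4.52213425e-01, -5.01066513e-01,  7.37858637e-01,
        -5.01324070e+00],
       [-8.91763615e-01,  2.39032159e-01, -3.84215151e-01,
         4.27532571e+02],
       [ 1.61454029e-02, -8.31742735e
[... 293 characters left out ...]
y([[429.71910543,   0.        , 276.65371141],
       [  0.        , 429.71910543, 206.89109843],
       [  0.        ,   0.        ,   1.        ]]), 'k1': -0.03204093106329813, 'cam_to_world': array([[-2.33920779e-02, -9.87147950e-01,  1.58087748e-01,
         5.24297485e+02],
       [-9.99358807e-01,  1.88016510e-02, -3.04708489e-02,
         9.10581101e+01],
       [ 2.71069254e-02, -1.58699160e-01, -9.86954807e-01,
         1.00567716e+03],
       [ 0.00000000e+00,  0.00000000e+00,  0.00000000e+00,
         1.00000000e+00]])}
lid_hinge_line [([268.4, 199.5], 0.63)]
lid_bar [([188.3, 234.4], 0.95)]
case [([238.4, 219.1], 0.94)]
bottle [([354.0, 229.1], 0.56)]
jar [([337.4, 199.9], 0.56)]
```

View pics/scene0.png

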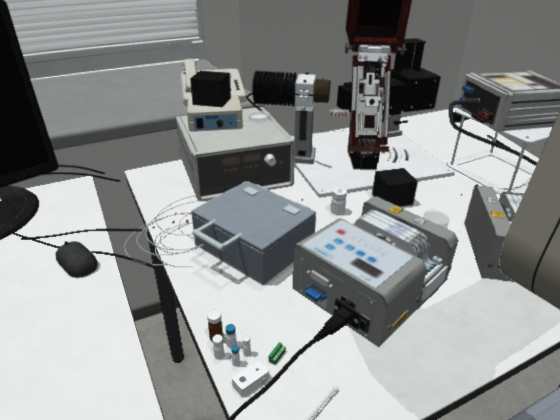

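View pics/top0.png

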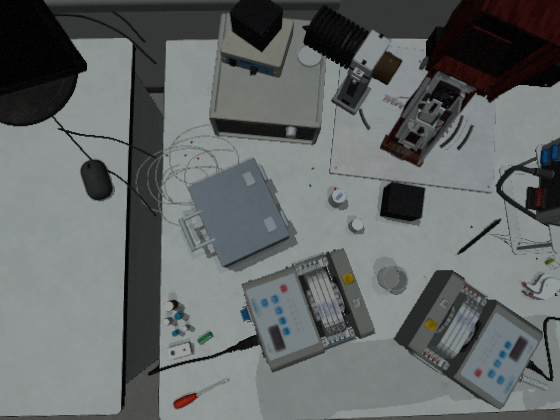

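```bash
cat > h.py <<'E'
import numpy as np
from scipy.spatial.transform import Rotation as R
def ray(k,px):
    m=k["mtx"];d=np.array([(px[0]-m[0,2])/m[0,0],(px[1]-m[1,2])/m[1,1]])
    u=d.copy()
    for _ in range(20): u=d/(1+k["k1"]*(u@u))
    T=k["cam_to_world"]; return T[:3,3],T[:3,:3]@np.array([u[0],u[1],1.])
def at_z(k,px,z):
    o,v=ray(k,px); return o+v*(z-o[2])/v[2]
def dep(k,px,d):
    o,v=ray(k,px); return o+v*d
def proj(k,p):
    T=np.linalg.inv(k["cam_to_world"]);c=T[:3,:3]@np.asarray(p)+T[:3,3];u=c[:2]/c[2];u=u*(1+k["k1"]*(u@u))
    m=k["mtx"];return np.array([m[0,0]*u[0]+m[0,2],m[1,1]*u[1]+m[1,2]])
E
python3 - <<'E'
from bench import r
from h import *
np.set_printoptions(precision=1,suppress=True)
P={"scene":dict(h=(275.4,200),b=(208.5,239.1),c=(253.7,246.7),jar=(336.1,214.6)),"top":dict(h=(268.4,199.5),b=(188.3,234.4),c=(238.4,219.1),bottle=(354,229.1),jar=(337.4,199.9))}
Z=dict(h=77,b=81,c=0,jar=0,bottle=0)
for c in P:
    k=r.get_calibration(c); q={n:at_z(k,p,Z[n]) for n,p in P[c].items()}
    print(c,q); d=q["h"]-q["b"]; print(np.linalg.norm(d[:2]),np.degrees(np.arctan2(d[1],d[0])))
E
```

```text
scene {'h': array([691.1,  85.6,  77. ]), 'b': array([616.6, 255.6,  81. ]), 'c': array([657.9, 151. ,   0. ]), 'jar': array([686.2, -67.4,   0. ])}
185.61625594941668 -66.32660747789079
top {'h': array([689.8,  80.1,  77. ]), 'b': array([616.2, 253.8,  81. ]), 'c': array([658. , 150.8,   0. ]), 'bottle': array([ 628.7, -121.8,    0. ]), 'jar': array([699.5, -85.5,   0. ])}
188.68968608052256 -67.02262693102084
```

```bash
python3 - <<'E'
from bench import r
from h import *
import cv2
np.set_printoptions(precision=1,suppress=True)
p,d=r.snapshot("top"); k=r.get_calibration("top"); np.savez("top.npz",p=p,d=d)
H,W=d.shape; m=k["mtx"]
vv,uu=np.mgrid[:H,:W].astype(np.float32)
pts=cv2.undistortPoints(np.stack([uu.ravel(),vv.ravel()],1)[:,None].astype(np.float64),m,np.array([k["k1"],0,0,0,0]))[:,0]
X=np.c_[pts,np.ones(len(pts))]*d.ravel()[:,None]
X=X@k["cam_to_world"][:3,:3].T+k["cam_to_world"][:3,3]
X=X.reshape(H,W,3); np.save("X.npy",X)
z=X[...,2]
ok=(d>0)&(z>72)&(z<95)&(uu>170)&(uu<300)&(vv>140)&(vv<280)
q=X[ok][:,:2]; n,lab,st,_=cv2.connectedComponentsWithStats(ok.astype(np.uint8)); i=1+st[1:,4].argmax(); 
er=cv2.morphologyEx((lab==i).astype(np.uint8),cv2.MORPH_OPEN,np.ones((13,13),np.uint8))>0
q=X[er&ok]; print(len(q),np.median(q[:,2]),np.percentile(q[:,2],[5,95]),cv2.minAreaRect(q[:,:2].astype(np.float32)))
# box poly
print(cv2.boxPoints(cv2.minAreaRect(q[:,:2].astype(np.float32))))
print("bar",X[ok&~er&(uu<215)].mean(0))
# height map max on grid
g={}
for x in range(250,900,50):
    row=[]
    for y in range(450,-500,-50):
        s=(d>0)&(abs(X[...,0]-x)<25)&(abs(X[...,1]-y)<25); row.append(int(np.percentile(z[s],98)) if s.any() else -1)
    print(x,row)
cv2.imwrite("pics/tz.png",cv2.resize(p[130:290,150:390],None,fx=3.3,fy=3.3,interpolation=cv2.INTER_CUBIC))
E
```

```text
5936 85.49641778505793 [82.7 88.4] ((667.5714111328125, 143.6580047607422), (190.66192626953125, 171.39053344726562), 23.53427505493164)
[[546.  184.2]
 [614.4  27. ]
 [789.2 103.2]
 [720.8 260.3]]
bar [636.5 242.   85.3]
250 [6, 6, 3, 18, 19, 4, 3, 3, 4, 4, 4, 4, 4, 4, 4, 4, 113, 115, 4]
300 [6, 5, 5, 4, 4, 12, 4, 3, 3, 3, 3, 4, 4, 4, 64, 115, 116, 116, 115]
350 [6, 7, 5, 22, 32, 43, 47, 114, 115, 113, 65, 4, 3, 111, 118, 121, 116, 116, 116]
400 [6, 5, 3, 37, 37, 13, 48, 116, 116, 115, 120, 114, 110, 113, 121, 122, 120, 116, 116]
450 [5, 6, 3, 57, 3, 4, 95, 116, 116, 121, 122, 115, 4, 4, 114, 122, 121, 114, 108]
500 [6, 6, 3, 5, 4, 3, 114, 116, 116, 122, 122, 116, 65, 67, 110, 114, 105, 62, 4]
550 [5, 6, 2, 3, 3, 87, 87, 106, 114, 111, 116, 114, 44, 68, 4, 60, 6, 4, 4]
600 [6, 5, 3, 3, 88, 88, 88, 88, 88, 4, 63, 25, 4, 4, 4, 4, 4, 11, 230]
650 [6, 6, 12, 12, 88, 88, 88, 89, 89, 4, 4, 47, 45, 69, 69, 4, 4, 159, 240]
700 [25, 10, 18, 17, 88, 88, 88, 88, 86, 4, 59, 59, 4, 70, 70, 4, 14, 215, 235]
750 [37, 10, 19, 17, 86, 88, 89, 89, 4, 4, 16, 19, 19, 107, 198, 20, 19, 20, 235]
800 [28, 7, 16, 15, 17, 19, 19, 85, 4, 4, 16, 19, 103, 556, 559, 524, 19, 20, 20]
850 [8, 11, 6, 14, 17, 134, 134, 134, 134, 134, 132, 19, 553, 558, 561, 470, 20, 20, 20]
```

View pics/tz.png

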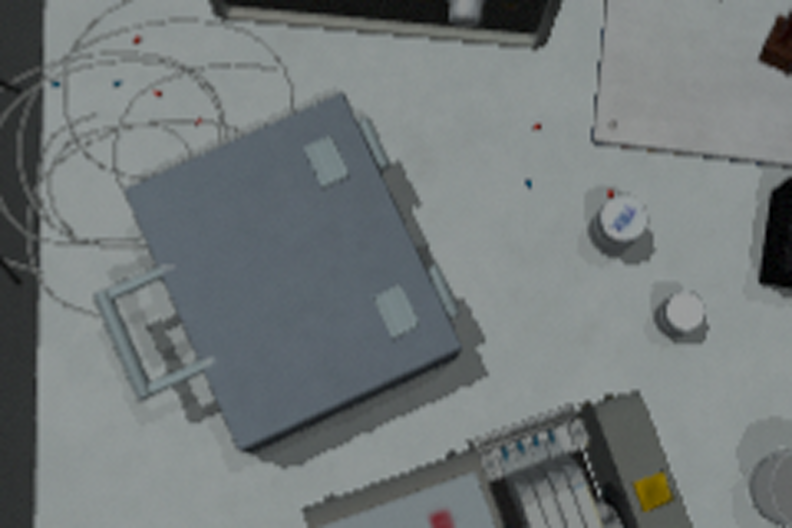

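```bash
python3 - <<'E'
from bench import r
from h import *
np.set_printoptions(precision=1,suppress=True)
k=r.get_calibration("top")
C={n:at_z(k,(a/3.3+150-.35,b/3.3+130-.35),z)[:2] for n,a,b,z in(("BL",340,95,85),("FL",130,187,85),("FR",245,448,85),("BR",458,348,85),("b1",100,297,85),("b2",143,396,85))}
print(C)
x=((C["BL"]-C["FL"])+(C["BR"]-C["FR"]))/2; y=((C["BL"]-C["BR"])+(C["FL"]-C["FR"]))/2
cen=(C["BL"]+C["FL"]+C["BR"]+C["FR"])/4
print(np.linalg.norm(x),np.linalg.norm(y),np.degrees(np.arctan2(x[1],x[0])),np.degrees(np.arctan2(-y[0],y[1])),cen)
bm=(C["b1"]+C["b2"])/2; bd=C["b1"]-C["b2"]; print("bar",bm,np.linalg.norm(bd),np.degrees(np.arctan2(-bd[0],bd[1])))
a=np.radians(-66.3);print("bar exp",cen-120*np.array([np.cos(a),np.sin(a)]))
E
```

```text
{'BL': array([781.1, 113.1]), 'FL': array([720.8, 252.5]), 'FR': array([548.3, 177.4]), 'BR': array([609.9,  38.7]), 'b1': array([647.9, 271.3]), 'b2': array([583. , 242.9])}
151.82363150168362 187.40007175593794 -66.33126011541296 -66.51446332695224 [665.  145.4]
bar [615.5 257.1] 70.8751892427235 -66.39540402051826
bar exp [616.8 255.3]
```

```bash
cat >> h.py <<'E'
YAW=np.radians(-66.4); CX=np.array([np.cos(YAW),np.sin(YAW),0]); CY=np.array([-np.sin(YAW),np.cos(YAW),0]); CEN=np.array([664.5,145.3,0])
def cw(x,y,z): return CEN+CX*x+CY*y+np.array([0,0,z])
def case(p): d=np.asarray(p)-CEN; return np.array([d@CX,d@CY,d[2]])
def rot_bar(a=0): # tool y along case x ; lean a deg to front; yaw 23.6
    return R.from_euler("xyz",[180,0,np.degrees(YAW)+90],degrees=True)
def rot_ball(a): # tool y along case y(+), tool z = down leaning; a deg lean of hand to front
    z=np.sin(np.radians(a))*CX+np.array([0,0,-np.cos(np.radians(a))]); y=CY; x=np.cross(y,z)
    return R.from_matrix(np.c_[x,y,z])
def row(s,pos,Rt):
    R0=R.from_euler("xyz",s["tcp_rot"],degrees=True)
    t=R0.inv().apply(np.asarray(pos)-s["tool_pos"])/1000; w=(R0.inv()*Rt).as_rotvec()
    return np.round(np.r_[t,w],4).tolist()
def grasp2tcp(g,Rt): return np.asarray(g)+Rt.apply([0,0,19.])
E
python3 - <<'E'
from bench import r
from h import *
s=r.sense()
b=cw(-120,0,81);print(b)
print(row(s,b+[0,0,100],rot_bar()))
E
```

```text
[616.45811609 255.26352755  81.        ]
[0.6578, -0.7115, 0.0503, 0.0001, 0.0001, -0.1871]
```

```bash
python3 -m crank '[[[0.658,-0.7115,0,0,0,-0.187],[0.658,-0.7115,0,0,0,-0.187],[0.658,-0.7115,0,0,0,-0.187],[0.658,-0.7115,0,0,0,-0.187],[0.658,-0.7115,0,0,0,-0.187],[0.658,-0.7115,0,0,0,-0.187],[0.658,-0.7115,0,0,0,-0.187],[0.658,-0.7115,0,0,0,-0.187],[0.658,-0.7115,0,0,0,-0.187],[0.658,-0.7115,0,0,0,-0.187]]]' 0.6 40
python3 - <<'E'
from bench import r
from h import *
s=r.sense()
b=cw(-120,0,81);print(s["joint_pos"],s["tool_pos"])
print(row(s,b+[0,0,100],rot_bar()))
E
```

```text
time: 1.9
tool_pos: [446.0, -41.0, 231.8]
tcp_rot: [179.9, -0.1, 23.6]
ft_force: [1.2, -0.6, 1.1]
finger_gap: 34.2
[-1.18098005e+01 -1.69126086e+01  1.08263183e+02 -1.34758398e-02
  8.85579808e+01  5.45914318e+01] [446.04231483 -41.04313207 231.81034435]
[0.2747, -0.2034, 0.0509, 0.0011, -0.0012, -0.0]
```

```bash
python3 -m crank '[[[0.2747,-0.2034,0.05,0,0,0],[0.2747,-0.2034,0.05,0,0,0],[0.2747,-0.2034,0.05,0,0,0],[0.2747,-0.2034,0.05,0,0,0],[0.2747,-0.2034,0.05,0,0,0],[0.2747,-0.2034,0.05,0,0,0],[0.2747,-0.2034,0.05,0,0,0],[0.2747,-0.2034,0.05,0,0,0]]]' 0.6 40
python3 - <<'E'
from bench import r
from h import *
import cv2
np.set_printoptions(precision=1,suppress=True)
s=r.sense();k=r.get_calibration("wrist")
p,d=r.snapshot("wrist");cv2.imwrite("pics/w1.png",p)
print(s["joint_pos"],s["tool_pos"],s["tcp_rot"])
for t in("lid_bar","lid_hinge_line"):
    for x in r.landmark_of(t,"wrist")[:2]: print(t,x["pixel"],x["conf"],at_z(k,x["pixel"],81))
print(proj(k,cw(-120,0,81)),proj(k,cw(-120,38,81)),proj(k,cw(-120,-38,81)))
print(row(s,cw(-120,0,81-19),rot_bar()))
E
```

```text
time: 2.9
tool_pos: [616.2, 254.9, 181.7]
tcp_rot: [179.9, -0.0, 23.6]
ft_force: [0.1, 0.5, 0.0]
finger_gap: 34.2
[18.1 19.1 77.  -0.1 83.8 84.5] [616.2 254.9 181.7] [179.9  -0.   23.6]
lid_bar [278.5, 204.1] 0.67 [616.4 256.4  81. ]
lid_hinge_line [552.9, 204.2] 0.64 [695.3  76.   81. ]
lid_hinge_line [346.5, 169.8] 0.24 [658.6 222.8  81. ]
[280.  204.7] [280. 152.] [280.  252.9]
[0.0003, -0.0004, 0.1197, 0.0014, -0.0005, 0.0002]
```

View pics/w1.png

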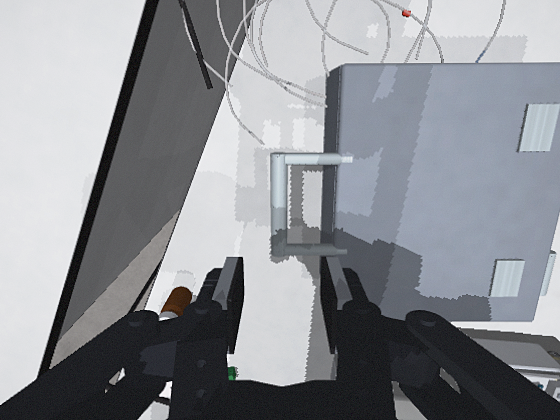

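```bash
python3 -m crank '[[[0,0,0.03,0,0,0],[0,0,0.06,0,0,0],[0,0,0.09,0,0,0],[0,0,0.11,0,0,0],[0,0,0.121,0,0,0],[0,0,0.121,0,0,0]]]' 0.6 40 && python3 -m crank '[[[0,0,0,0,0,0],[0,0,0,0,0,0],[0,0,0,0,0,0],[0,0,0,0,0,0],[0,0,0,0,0,0]]]' 0.95 40
python3 - <<'E'
from bench import r
from h import *
s=r.sense();print(s["tool_pos"],case(s["tool_pos"]),s["ft_force"],s["finger_gap"])
E
```

```text
time: 3.8
tool_pos: [616.5, 253.9, 61.3]
tcp_rot: [179.9, -0.1, 23.5]
ft_force: [-0.2, 0.3, 0.5]
finger_gap: 34.1
time: 4.42
tool_pos: [616.3, 257.0, 63.0]
tcp_rot: [-179.9, -0.2, 23.6]
ft_force: [-5.0, 10.7, 1.5]
finger_gap: 10.6
[616.25591207 257.02636899  63.03631825] [-121.69635438    0.52045963   63.03631825] [-5.00474792 10.73679546  1.4717009 ] 10.60381609640726
```

```bash
python3 - <<'E'
import numpy as np
for t in np.arange(.045,.46,.045): print(round(t,3),round(.2*(np.cos(.02)-np.cos(t+.02)),4),round(-.2*(np.sin(t+.02)-np.sin(.02)),4))
E
```

```text
0.045 0.0004 -0.009
0.09 0.0012 -0.018
0.135 0.0024 -0.0269
0.18 0.0039 -0.0357
0.225 0.0059 -0.0445
0.27 0.0083 -0.0532
0.315 0.0111 -0.0618
0.36 0.0142 -0.0702
0.405 0.0178 -0.0785
0.45 0.0216 -0.0866
```

```bash
python3 -m crank '[[[0,0.0004,-0.009,0,0,0],[0,0.0012,-0.018,0,0,0],[0,0.0024,-0.027,0,0,0],[0,0.004,-0.036,0,0,0],[0,0.006,-0.0445,0,0,0],[0,0.0083,-0.053,0,0,0],[0,0.011,-0.062,0,0,0],[0,0.0142,-0.07,0,0,0],[0,0.0178,-0.0785,0,0,0],[0,0.0216,-0.0866,0,0,0]]]' - 50
python3 - <<'E'
from bench import r
from h import *
s=r.sense();c=case(s["tool_pos"]);print(c,s["ft_force"],s["finger_gap"],s["tcp_rot"])
g=c+[0,0,19]; print(np.hypot(g[0]-80,g[2]-77),np.arctan2(g[2]-77,80-g[0])-.02)
E
```

```text
time: 5.68
tool_pos: [624.3, 238.4, 149.8]
tcp_rot: [-179.7, -0.2, 23.6]
ft_force: [2.1, 7.0, -10.4]
finger_gap: 9.8
[-101.39234767    0.40243464  149.75766629] [  2.07213171   6.99934266 -10.38477934] 9.794349032623954 [-179.73981982   -0.2201059    23.6389151 ]
203.2797410342376 0.448318173614813
```

```bash
python3 - <<'E'
import numpy as np
for a,b in((.448,.93),(.93,1.41)):
  for t in np.linspace(a,b,11)[1:]: print(round(t,3),round(.2*(np.cos(a+.02)-np.cos(t+.02)),4),round(-.2*(np.sin(t+.02)-np.sin(a+.02)),4))
E
```

```text
0.496 0.0046 -0.0085
0.544 0.0095 -0.0168
0.593 0.0149 -0.0248
0.641 0.0206 -0.0325
0.689 0.0267 -0.04
0.737 0.0331 -0.0472
0.785 0.0399 -0.054
0.834 0.047 -0.0605
0.882 0.0545 -0.0667
0.93 0.0622 -0.0725
0.978 0.0079 -0.0054
1.026 0.0161 -0.0104
1.074 0.0245 -0.015
1.122 0.0332 -0.0192
1.17 0.042 -0.023
1.218 0.051 -0.0263
1.266 0.0601 -0.0293
1.314 0.0694 -0.0317
1.362 0.0788 -0.0338
1.41 0.0883 -0.0353
```

```bash
python3 -m crank '[[[0,0.0046,-0.0085,0,0,0],[0,0.0095,-0.0168,0,0,0],[0,0.015,-0.0248,0,0,0],[0,0.0206,-0.0325,0,0,0],[0,0.0267,-0.04,0,0,0],[0,0.033,-0.0472,0,0,0],[0,0.04,-0.054,0,0,0],[0,0.047,-0.0605,0,0,0],[0,0.0545,-0.0667,0,0,0],[0,0.0622,-0.0725,0,0,0]]]' - 50
python3 - <<'E'
from bench import r
from h import *
s=r.sense();c=case(s["tool_pos"]);print(c,s["ft_force"],s["finger_gap"],s["tcp_rot"])
g=c+[0,0,19]; print(np.hypot(g[0]-80,g[2]-77),np.arctan2(g[2]-77,80-g[0])-.02)
E
```

```text
time: 6.92
tool_pos: [648.0, 184.3, 223.6]
tcp_rot: [-179.5, -0.3, 23.8]
ft_force: [-5.1, 13.1, -2.0]
finger_gap: 10.0
[-42.39520882   0.49813173 223.56449684] [-5.10493687 13.07548244 -1.95208622] 10.048818320617961 [-179.45112659   -0.28446309   23.78937874]
205.89363699666686 0.9142043308050706
```

```bash
python3 -m crank '[[[0,0.008,-0.0054,0,0,0],[0,0.0162,-0.0106,0,0,0],[0,0.0247,-0.0153,0,0,0],[0,0.0335,-0.0197,0,0,0],[0,0.0424,-0.0236,0,0,0],[0,0.0515,-0.0272,0,0,0],[0,0.0607,-0.0303,0,0,0],[0,0.07,-0.0329,0,0,0],[0,0.0795,-0.0351,0,0,0],[0,0.088,-0.0365,0,0,0]]]' - 50
python3 - <<'E'
from bench import r
from h import *
import cv2
np.set_printoptions(precision=1,suppress=True)
s=r.sense();c=case(s["tool_pos"]);print(c,s["ft_force"],s["finger_gap"],s["tcp_rot"],s["joint_pos"])
g=c+[0,0,19]; print(np.hypot(g[0]-80,g[2]-77),np.arccos((80-g[0])/200)-.02)
for n in("scene","top"):
    p,d=r.snapshot(n);cv2.imwrite(f"pics/{n}2.png",p);k=r.get_calibration(n)
    for t in("rod_pivot","rod_ball","rod_tip","dish","lid_bar","lid_hole","bottle","jar"):
        l=r.landmark_of(t,n)[:1]
        for x in l: print(n,t,x["pixel"],round(x["conf"],2), case(at_z(k,x["pixel"],dict(dish=4,bottle=0,jar=0,lid_bar=274,lid_hole=165).get(t,50))))
E
```

```text
time: 8.18
tool_pos: [682.5, 106.0, 263.3]
tcp_rot: [-179.3, -0.4, 23.9]
ft_force: [-12.6, 9.4, 10.8]
finger_gap: 9.9
[ 43.2   0.7 263.3] [-12.6   9.4  10.8] 9.875287774286516 [-179.3   -0.4   23.9] [ 4.1 20.9 66.3  0.8 92.6 70.2]
208.5815477701407 1.3657619934983003
scene rod_pivot [224.4, 234.8] 0.67 [-64.1  20.1  50. ]
scene rod_ball [224.8, 234.2] 0.7 [-62.2  21.   50. ]
scene rod_tip [270.8, 204.8] 0.66 [77.3 23.6 50. ]
scene dish [287.5, 246.1] 0.52 [ 35.  -58.4   4. ]
scene lid_bar [269.2, 111.0] 0.91 [ 46.6   0.7 274. ]
scene lid_hole [289.7, 244.4] 0.69 [-123.9 -187.5  165. ]
scene jar [335.2, 213.6] 0.91 [205.7 -61.4   0. ]
top rod_pivot [207.8, 218.7] 0.8 [-69.3  18.3  50. ]
top rod_ball [240.1, 202.8] 0.45 [11.  21.1 50. ]
top rod_tip [263.1, 193.3] 0.58 [67.2 19.3 50. ]
top dish [265.2, 229.6] 0.9 [ 39.1 -53.2   4. ]
top lid_bar [259.5, 183.2] 0.83 [ 51.7  -1.5 274. ]
top lid_hole [260.5, 180.4] 0.79 [ 64.5  25.  165. ]
top bottle [354.5, 224.9] 0.53 [ 236.  -131.3    0. ]
```

View pics/scene2.png

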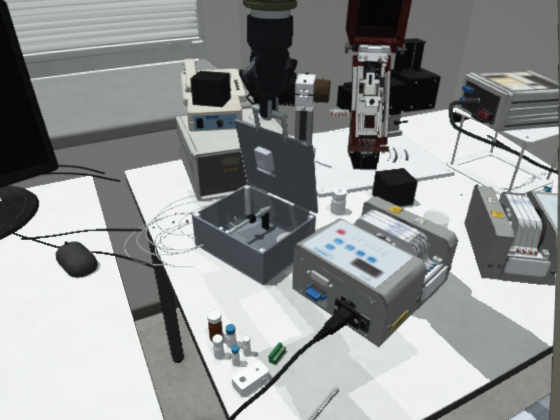

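View pics/top2.png

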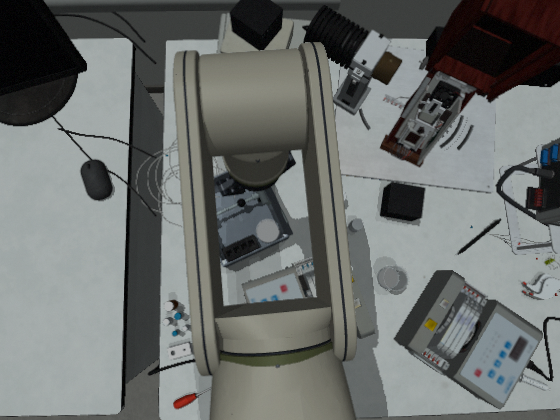

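```bash
python3 -m crank '[[[0,0.004,-0.0005,0,0,0],[0,0.007,-0.001,0,0,0],[0,0.007,-0.001,0,0,0]]]' - 50 && python3 - <<'E'
from bench import r
from h import *
s=r.sense();c=case(s["tool_pos"]);print(c,np.arccos((80-c[0])/200)-.02,s["ft_force"])
E
python3 -m crank '[[[0,0,0,0,0,0],[0,0,0,0,0,0],[0,0,-0.005,0,0,0],[0,0,-0.03,0,0,0],[0,0,-0.06,0,0,0],[0,0,-0.08,0,0,0]]]' 0.62 50
python3 - <<'E'
from bench import r
from h import *
np.set_printoptions(precision=3,suppress=True)
s=r.sense();c=case(s["tool_pos"]);print(c,s["ft_force"],s["finger_gap"])
Rt=rot_ball(35)
for back,dx in((150,-20),(90,0),(0,0)):
    g=cw(14+dx,20,50)-Rt.apply([0,0,back]); print(back,case(grasp2tcp(g,Rt)),row(s,grasp2tcp(g,Rt),Rt))
# intermediate front offset first
E
```

```text
time: 9.45
tool_pos: [684.5, 101.4, 263.8]
tcp_rot: [-179.1, -0.4, 24.0]
ft_force: [-6.6, 16.4, -4.4]
finger_gap: 9.9
[ 48.27366645   0.72181326 263.84194398] 1.3914917091128416 [-6.60640656 16.36406055 -4.38976049]
time: 10.2
tool_pos: [685.1, 99.3, 346.7]
tcp_rot: [-179.2, -0.5, 23.9]
ft_force: [0.2, 0.0, -0.1]
finger_gap: 32.4
[ 50.38    0.48  346.736] [ 0.193  0.011 -0.136] 32.37107510062515
150 [-81.139  20.    157.309] [0.0185, -0.1287, 0.1915, -0.481, -0.4979, -1.5117]
90 [-26.724  20.    108.16 ] [0.0178, -0.0735, 0.2398, -0.481, -0.4979, -1.5117]
0 [24.898 20.    34.436] [0.0168, -0.0209, 0.3128, -0.481, -0.4979, -1.5117]
```

```bash
python3 -m crank '[[[0.0185,-0.1287,0,-0.481,-0.498,-1.512],[0.0185,-0.1287,0,-0.481,-0.498,-1.512],[0.0185,-0.1287,0.05,-0.481,-0.498,-1.512],[0.0185,-0.1287,0.08,-0.481,-0.498,-1.512],[0.0185,-0.1287,0.11,-0.481,-0.498,-1.512],[0.0185,-0.1287,0.14,-0.481,-0.498,-1.512],[0.0185,-0.1287,0.165,-0.481,-0.498,-1.512],[0.0185,-0.1287,0.18,-0.481,-0.498,-1.512],[0.0185,-0.1287,0.19,-0.481,-0.498,-1.512],[0.0185,-0.1287,0.1915,-0.481,-0.498,-1.512]]]' 0.62 50
python3 - <<'E'
from bench import r
from h import *
import cv2
np.set_printoptions(precision=3,suppress=True)
s=r.sense();k=r.get_calibration("wrist");p,d=r.snapshot("wrist");cv2.imwrite("pics/w3.png",p)
c=case(s["tool_pos"]);print(c,s["ft_force"],s["joint_pos"])
for t in("rod_ball","rod_pivot","rod_tip"):
    for x in r.landmark_of(t,"wrist")[:1]: 
        o,v=ray(k,x["pixel"]); print(t,x["pixel"],round(x["conf"],2),case(at_z(k,x["pixel"],50)))
print(proj(k,cw(14,20,50)),proj(k,cw(-66,20,50)),proj(k,cw(71,20,50)))
Rt=rot_ball(35)
for back in(60,0):
    g=cw(14,20,50)-Rt.apply([0,0,back]); print(back,row(s,grasp2tcp(g,Rt),Rt))
E
```

```text
time: 11.45
tool_pos: [649.1, 227.8, 156.1]
tcp_rot: [-179.8, 35.0, 113.7]
ft_force: [0.2, -0.3, -0.6]
finger_gap: 32.5
[-81.78   18.901 156.103] [ 0.201 -0.302 -0.611] [ 32.408  28.843  74.377 -34.721  84.247  14.653]
rod_ball [284.1, 210.7] 0.84 [13.077 19.623 50.   ]
rod_pivot [287.5, 140.1] 0.67 [-65.079  21.377  50.   ]
rod_tip [287.3, 246.9] 0.61 [71.404 23.131 50.   ]
[284.538 211.361] [285.457 139.04 ] [284.091 246.672]
60 [-0.0176, 0.0012, 0.1009, -0.0016, 0.0002, 0.0017]
0 [-0.0176, 0.0013, 0.1609, -0.0016, 0.0002, 0.0017]
```

View pics/w3.png

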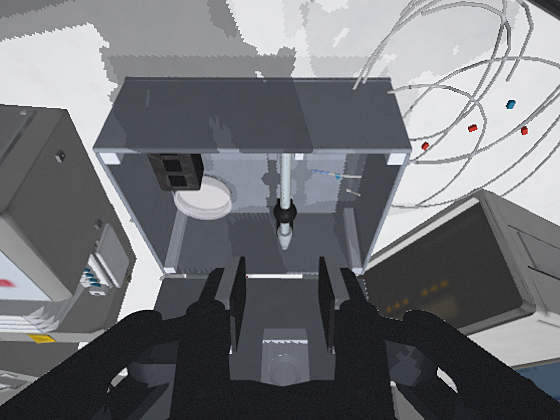

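```bash
python3 -m crank '[[[-0.0176,0.001,0.04,0,0,0.0017],[-0.0176,0.001,0.085,0,0,0.0017],[-0.0176,0.001,0.12,0,0,0.0017],[-0.0176,0.001,0.145,0,0,0.0017],[-0.0176,0.001,0.16,0,0,0.0017],[-0.0176,0.001,0.162,0,0,0.0017]]]' 0.62 25 && python3 -m crank '[[[0,0,0,0,0,0],[0,0,0,0,0,0],[0,0,0,0,0,0],[0,0,0,0,0,0]]]' 0.9 25
python3 - <<'E'
from bench import r
from h import *
import cv2
np.set_printoptions(precision=3,suppress=True)
s=r.sense();c=case(s["tool_pos"]);print(c,s["ft_force"],s["finger_gap"],s["tcp_rot"])
k=r.get_calibration("wrist");p,d=r.snapshot("wrist");cv2.imwrite("pics/w4.png",p)
p,d=r.snapshot("scene");cv2.imwrite("pics/s4.png",p[50:300,140:400])
R0=R.from_euler("xyz",s["tcp_rot"],degrees=True)
g=case(s["tool_pos"]-R0.apply([0,0,19])); print(g)
ph0=np.arctan2(g[2]-50,80)
for i,ph in enumerate(np.linspace(0,.86,11)[1:]):
    Rt=rot_ball(35+8*(i+1)/10); t=cw(-66+80*np.cos(ph),20,50+80*np.sin(ph))+ (s["tool_pos"]-cw(14,20,50)-R0.apply([0,0,19]))
    print(round(ph,3),row(s,grasp2tcp(t,Rt),Rt))
E
```

```text
time: 12.4
tool_pos: [695.4, 129.2, 36.0]
tcp_rot: [179.7, 34.9, 113.1]
ft_force: [-0.6, -0.4, 1.0]
finger_gap: 32.8
time: 12.9
tool_pos: [694.8, 129.5, 37.0]
tcp_rot: [179.8, 35.0, 113.1]
ft_force: [-5.4, -3.1, 1.4]
finger_gap: 17.9
[26.64  21.405 36.996] [-5.404 -3.135  1.433] 17.91550487150241 [179.776  34.976 113.112]
[15.748 21.424 52.564]
0.086 [-0.004, 0.0, -0.0058, -0.001, -0.0144, -0.007]
0.172 [-0.0074, 0.0001, -0.0119, -0.0011, -0.0283, -0.007]
0.258 [-0.0103, 0.0001, -0.0183, -0.0011, -0.0423, -0.007]
0.344 [-0.0127, 0.0001, -0.0248, -0.0012, -0.0563, -0.007]
0.43 [-0.0145, 0.0001, -0.0315, -0.0012, -0.0702, -0.0069]
0.516 [-0.0157, 0.0001, -0.0384, -0.0013, -0.0842, -0.0069]
0.602 [-0.0163, 0.0001, -0.0453, -0.0013, -0.0982, -0.0069]
0.688 [-0.0163, 0.0001, -0.0522, -0.0014, -0.1121, -0.0069]
0.774 [-0.0158, 0.0001, -0.059, -0.0014, -0.1261, -0.0069]
0.86 [-0.0146, 0.0001, -0.0658, -0.0015, -0.14, -0.0069]
```

View pics/w4.png

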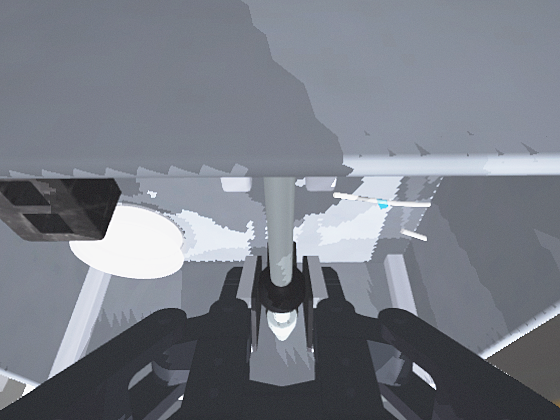

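View pics/s4.png

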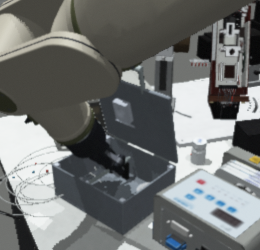

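```bash
python3 -m crank '[[[-0.004,0,-0.0058,0,-0.0144,-0.004],[-0.0074,0,-0.0119,0,-0.0283,-0.007],[-0.0103,0,-0.0183,0,-0.0423,-0.007],[-0.0127,0,-0.0248,0,-0.0563,-0.007],[-0.0145,0,-0.0315,0,-0.07,-0.007],[-0.0157,0,-0.0384,0,-0.084,-0.007],[-0.0163,0,-0.0453,0,-0.098,-0.007],[-0.0163,0,-0.0522,0,-0.112,-0.007],[-0.0158,0,-0.059,0,-0.126,-0.007],[-0.0146,0,-0.0658,0,-0.14,-0.007]]]' - 25
python3 - <<'E'
from bench import r
from h import *
import cv2
np.set_printoptions(precision=3,suppress=True)
s=r.sense();c=case(s["tool_pos"]);print(c,s["ft_force"],s["finger_gap"],s["tcp_rot"])
R0=R.from_euler("xyz",s["tcp_rot"],degrees=True)
g=case(s["tool_pos"]-R0.apply([0,0,19])); print(g,np.arctan2(g[2]-50,g[0]+66),np.hypot(g[2]-50,g[0]+66))
k=r.get_calibration("wrist");p,d=r.snapshot("wrist");cv2.imwrite("pics/w5.png",p)
for t in("rod_tip","lid_hole"): print(t,[(x["pixel"],round(x["conf"],2)) for x in r.landmark_of(t,"wrist")][:2])
p,d=r.snapshot("scene");cv2.imwrite("pics/s5.png",cv2.resize(p[80:290,160:360],None,fx=3,fy=2.8)); k=r.get_calibration("scene")
for t in("rod_tip","lid_hole","lid_bar"): print(t,[(x["pixel"],round(x["conf"],2)) for x in r.landmark_of(t,"scene")][:2])
for th in np.arange(.96,1.4,.08): print(round(th,2),proj(k,cw(80-200*np.cos(th+.02),0,77+200*np.sin(th+.02))),proj(k,cw(80-160*np.cos(th),-95,77+160*np.sin(th))))
E
```

```text
time: 14.25
tool_pos: [684.3, 153.2, 99.7]
tcp_rot: [-179.9, 43.1, 113.6]
ft_force: [-3.7, -3.2, -0.3]
finger_gap: 17.7
[ 0.675 21.338 99.696] [-3.672 -3.189 -0.287] 17.704183691962427 [-179.908   43.059  113.605]
[-12.298  21.368 113.579] 0.8694109137858721 83.2237432663853
rod_tip []
lid_hole []
rod_tip [([333.2, 212.8], 0.62), ([254.1, 169.5], 0.6)]
lid_hole [([262.1, 158.1], 0.7)]
lid_bar [([262.0, 112.9], 0.71)]
0.96 [239.752 140.241] [289.346 171.295]
1.04 [245.086 133.355] [293.448 165.407]
1.12 [250.623 127.05 ] [297.683 159.94 ]
1.2 [256.301 121.377] [302.01  154.939]
1.28 [262.059 116.379] [306.385 150.441]
1.36 [267.839 112.086] [310.768 146.478]
```

View pics/w5.png

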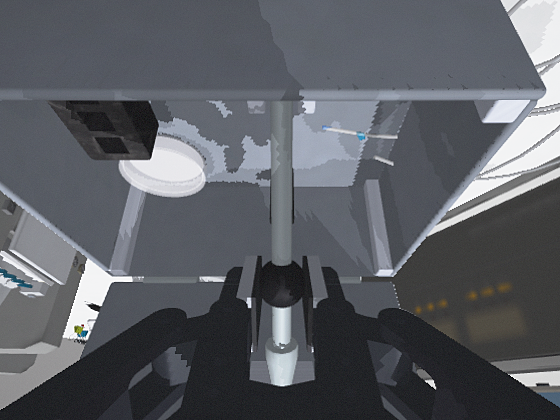

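View pics/s5.png

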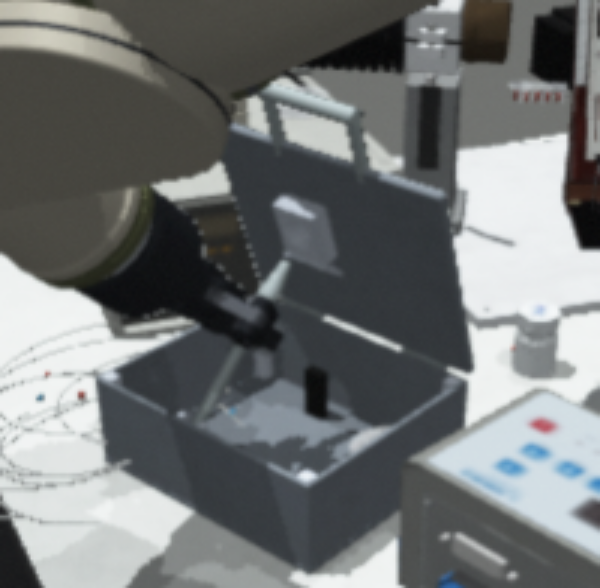

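```bash
cat > look.py <<'E'
import sys
from bench import r
from h import *
import cv2
np.set_printoptions(precision=3,suppress=True)
n=sys.argv[1]
s=r.sense();R0=R.from_euler("xyz",s["tcp_rot"],degrees=True)
g=case(s["tool_pos"]-R0.apply([0,0,19])); print(g,np.arctan2(g[2]-50,g[0]+66),s["ft_force"],s["finger_gap"])
p,d=r.snapshot("scene");cv2.imwrite(f"pics/s{n}.png",cv2.resize(p[80:290,160:360],None,fx=3,fy=2.8,interpolation=cv2.INTER_CUBIC)); k=r.get_calibration("scene")
l=r.landmark_of("lid_bar","scene")
from scipy.optimize import minimize_scalar as M
if l: print("lid",[M(lambda th:np.sum((proj(k,cw(80-200*np.cos(th+.02),0,77+200*np.sin(th+.02)))-l[0]["pixel"])**2),bounds=(0,1.45),method="bounded").x,l[0]["conf"]])
E
python3 -m crank '[[[0,0,0,0,0,0],[0,0,0,0,0,0],[0,0,0,0,0,0],[0,0,0,0,0,0],[0,0,0,0,0,0],[0,0,0,0,0,0],[0,0,0,0,0,0],[0,0,0,0,0,0],[0,0,0,0,0,0],[0,0,0,0,0,0]]]' - 25; python3 look.py 6;  python3 -m crank '[[[0,0,0,0,0,0],[0,0,0,0,0,0],[0,0,0,0,0,0],[0,0,0,0,0,0],[0,0,0,0,0,0],[0,0,0,0,0,0],[0,0,0,0,0,0],[0,0,0,0,0,0],[0,0,0,0,0,0],[0,0,0,0,0,0]]]' - 25; python3 look.py 7
```

```text
time: 15.85
tool_pos: [684.4, 153.1, 99.4]
tcp_rot: [-179.9, 43.0, 113.6]
ft_force: [-3.0, -3.8, -0.7]
finger_gap: 17.6
[-12.165  21.385 113.33 ] 0.8662623621920778 [-3.026 -3.788 -0.744] 17.571202356387055
lid [np.float64(1.2444692461426095), 0.68]
time: 17.2
tool_pos: [684.4, 153.1, 99.4]
tcp_rot: [-179.9, 43.0, 113.6]
ft_force: [-3.2, -3.3, -1.0]
finger_gap: 17.9
[-12.134  21.371 113.324] 0.8659298604614039 [-3.19  -3.313 -1.02 ] 17.924248022037922
lid [np.float64(1.1745796587174842), 0.61]
```

View pics/s7.png

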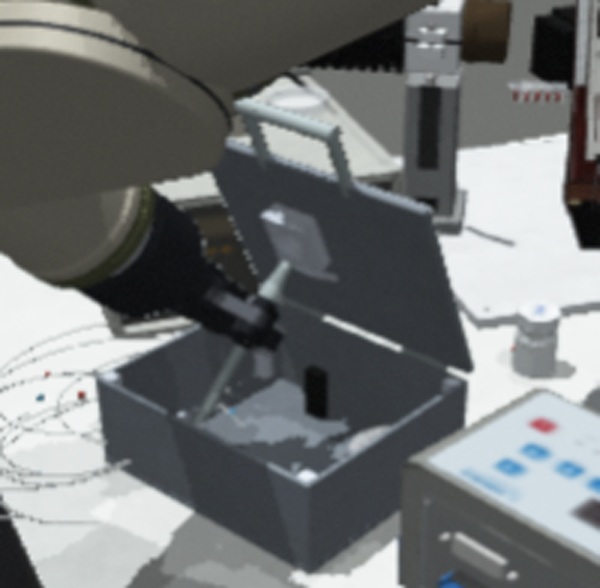

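```bash
python3 -m crank '[[[-0.0005,0,0,0,-0.025,0],[-0.001,0,0,0,-0.05,0],[-0.0013,0,0,0,-0.07,0],[-0.0013,0,0,0,-0.07,0],[-0.0013,0,0,0,-0.07,0],[-0.0013,0,0,0,-0.07,0],[-0.0013,0,0,0,-0.07,0],[-0.0013,0,0,0,-0.07,0]]]' - 25; python3 look.py 8;  python3 -m crank '[[[0,0,0,0,0,0],[0,0,0,0,0,0],[0,0,0,0,0,0],[0,0,0,0,0,0],[0,0,0,0,0,0],[0,0,0,0,0,0]]]' - 25; python3 look.py 9
```

```text
time: 18.3
tool_pos: [684.7, 152.3, 100.1]
tcp_rot: [-179.9, 47.0, 113.6]
ft_force: [-4.2, -0.5, -2.1]
finger_gap: 18.1
[-12.249  21.335 113.101] 0.8652390130056797 [-4.196 -0.543 -2.085] 18.11690784940623
lid [np.float64(1.1239469326254685), 0.74]
time: 19.15
tool_pos: [684.7, 152.3, 100.2]
tcp_rot: [-179.9, 47.0, 113.6]
ft_force: [-4.7, -0.4, -2.0]
finger_gap: 18.1
[-12.251  21.365 113.124] 0.8654392775674278 [-4.725 -0.361 -2.004] 18.068824655373508
lid [np.float64(1.1180617881206554), 0.96]
```

View pics/s9.png

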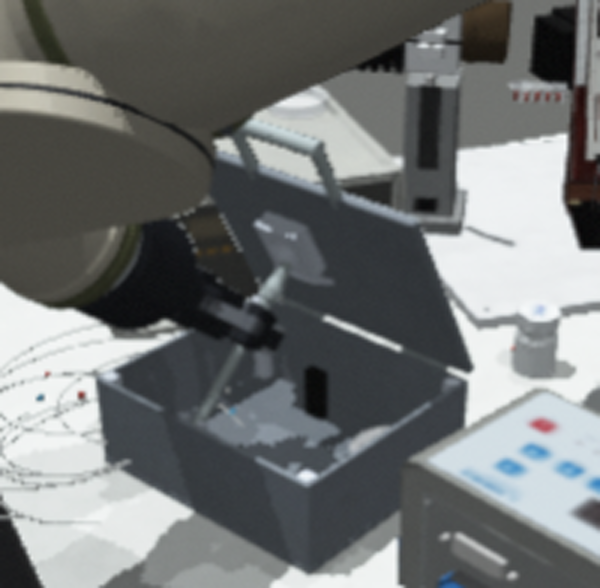

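```bash
for i in a b; do python3 -m crank '[[[0,0,0,0,0,0],[0,0,0,0,0,0],[0,0,0,0,0,0],[0,0,0,0,0,0],[0,0,0,0,0,0],[0,0,0,0,0,0]]]' - 25 | head -1; python3 look.py 10$i; done
```

```text
time: 20.0
[-12.251  21.329 113.084] 0.8651253066662563 [-3.939 -0.96  -1.477] 18.22806962253233
lid [np.float64(1.1424003186148375), 0.86]
time: 20.85
[-12.242  21.348 113.114] 0.865280030090939 [-3.887 -0.326 -2.759] 18.021441307598312
lid [np.float64(1.1294252281288528), 0.66]
```

View pics/s10b.png

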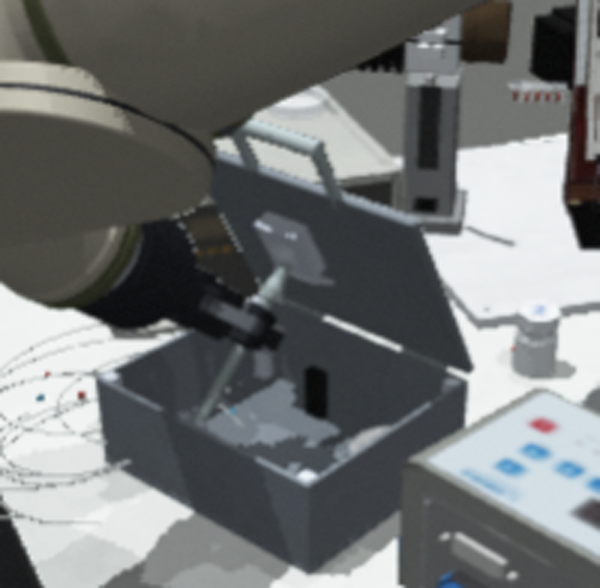

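```bash
python3 - <<'E'
from bench import r
from h import *
import cv2
np.set_printoptions(precision=1,suppress=True)
p,d=r.snapshot("scene");k=r.get_calibration("scene");cv2.imwrite("pics/s11.png",cv2.resize(p[120:240,190:320],None,fx=5,fy=5,interpolation=cv2.INTER_CUBIC))
for t in("rod_tip","lid_hole","rod_ball","rod_pivot"): print(t,[(x["pixel"],round(x["conf"],2)) for x in r.landmark_of(t,"scene")][:2])
o=np.array([190,120])
for ph in(.78,.82,.86,.9,.94): print("tip",ph,(proj(k,cw(-66+137*np.cos(ph),20,50+137*np.sin(ph)))-o)*5,"ball",(proj(k,cw(-66+80*np.cos(ph),20,50+80*np.sin(ph)))-o)*5)
for th in(1.06,1.1,1.14):
    u=np.array([-np.cos(th),0,np.sin(th)]);n=np.array([np.sin(th),0,np.cos(th)]);h=np.array([80,20,77])+95*u-2.3*n
    f=lambda a,b,c:(proj(k,cw(*(h+a*u+[0,b,0]-c*n)))-o)*5
    print(th,"mouth",f(0,0,12),"corners",[f(a,b,12) for a in(-17,17) for b in(-22,22)],"bar",(proj(k,cw(*(np.array([80,0,77])+200*u+4*n)))-o)*5,"edgeR",(proj(k,cw(*(np.array([80,-95,77])+160*u)))-o)*5)
E
```

```text
rod_tip [([255.1, 172.8], 0.68), ([256.4, 168.2], 0.36)]
lid_hole [([254.4, 163.6], 0.64)]
rod_ball [([243.2, 200.6], 0.46)]
rod_pivot [([221.3, 233.1], 0.6)]
tip 0.78 [334.  266.4] ball [265.5 394.5]
tip 0.82 [327.  261.4] ball [261.2 392. ]
tip 0.86 [319.6 256.7] ball [256.7 389.7]
tip 0.9 [312.  252.6] ball [252.1 387.7]
tip 0.94 [304.  248.9] ball [247.2 386. ]
1.06 mouth [315.7 261. ] corners [array([372.7, 304.9]), array([290.2, 269.4]), array([342.7, 252. ]), array([258.4, 217. ])] bar [282.2  58.5] edgeR [522.5 220. ]
1.1 mouth [320.9 252.9] corners [array([376.9, 298.1]), array([294.3, 262.8]), array([349.2, 242.4]), array([264.8, 207.6])] bar [296.1  42.8] edgeR [533.1 206.3]
1.14 mouth [326.4 245.1] corners [array([381.3, 291.4]), array([298.6, 256.4]), array([355.8, 233.1]), array([271.3, 198.6])] bar [310.1  27.8] edgeR [543.8 193.2]
```

View pics/s11.png

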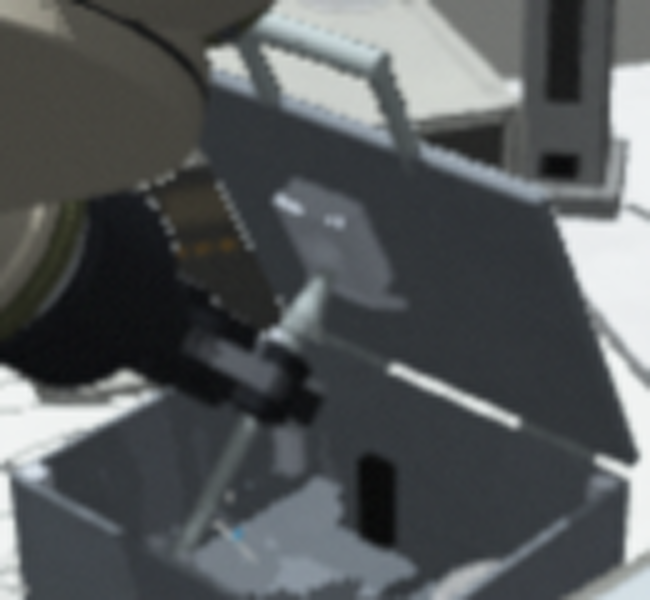

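```bash
cat > ov.py <<'E'
import sys
from bench import r
from h import *
import cv2
th,phs,out=float(sys.argv[1]),[float(x) for x in sys.argv[2].split(",")],sys.argv[3]
sh=np.array([float(x) for x in sys.argv[4].split(",")])
p,d=r.snapshot("scene");k=r.get_calibration("scene")
o=np.array([220,130]);f=9
im=cv2.resize(p[130:195,220:305],None,fx=f,fy=f,interpolation=cv2.INTER_CUBIC); im0=im.copy()
P=lambda q:tuple(np.round(((proj(k,cw(*q))+sh-o)*f+f/2)).astype(int).tolist())
u=np.array([-np.cos(th),0,np.sin(th)]);n=np.array([np.sin(th),0,np.cos(th)]);H=np.array([80,20,77]);Y=np.array([0,1.,0])
for c in(-2.3,-14.3):
  q=[P(H+(95+a)*u+b*Y+c*n) for a,b in((-22,-17),(22,-17),(22,17),(-22,17))]
  cv2.polylines(im,[np.array(q)],True,(0,255,0) if c<-5 else (0,160,0),1)
q=[P(H+(95+8.5*np.cos(t))*u+8.5*np.sin(t)*Y-14.3*n) for t in np.linspace(0,6.28,24)]
cv2.polylines(im,[np.array(q)],True,(0,255,255),1)
L=np.array([80,0,77]); cv2.polylines(im,[np.array([P(L+a*u+b*Y) for a,b in((0,-95),(160,-95),(160,95),(0,95))])],True,(255,0,0),1)
cv2.polylines(im,[np.array([P(L+200*u+4*n+b*Y) for b in(-38,38)])],False,(255,0,255),1)
for ph in phs:
  e=np.array([np.cos(ph),0,np.sin(ph)]);cv2.line(im,P(np.array([-66,20,50])+80*e),P(np.array([-66,20,50])+137*e),(0,0,255),1)
cv2.imwrite("pics/"+out,im);cv2.imwrite("pics/r_"+out,im0)
E
python3 ov.py 1.12 0.80,0.855,0.91 o1.png 0,0
```

```text
(no output)
```

View pics/o1.png

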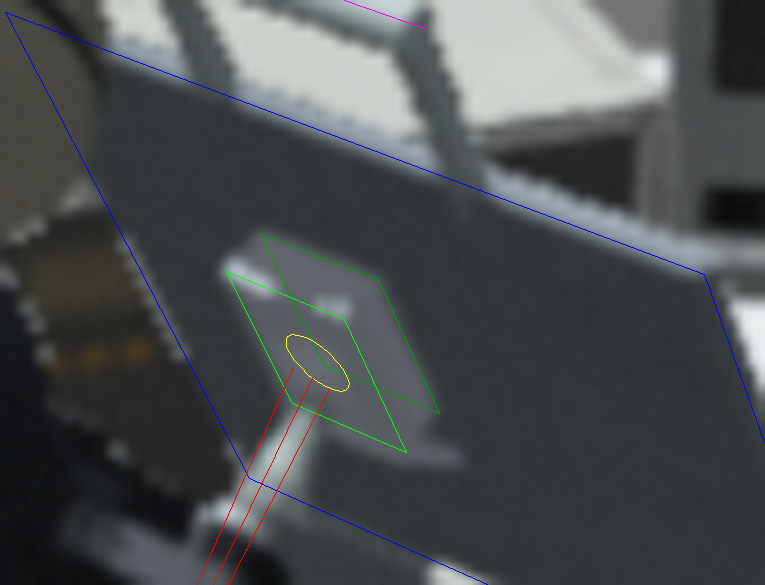

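View pics/r_o1.png

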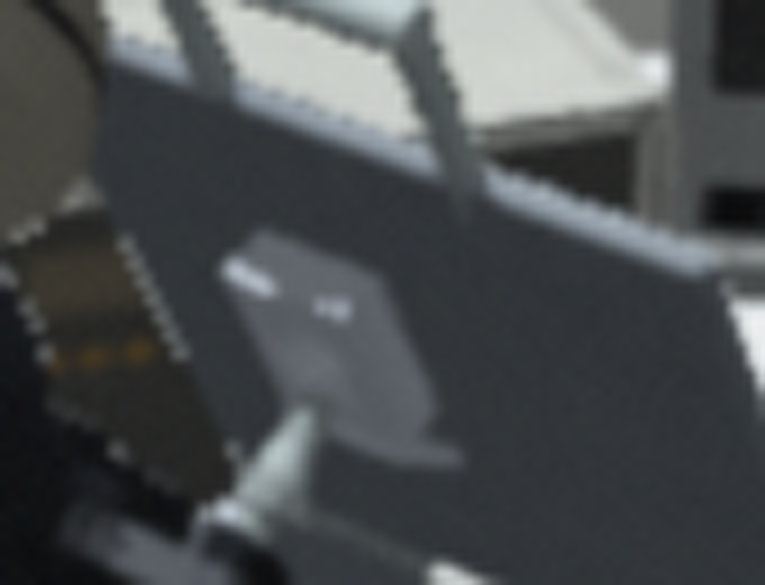

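```bash
python3 - <<'E'
from bench import r
from h import *
import cv2
np.set_printoptions(precision=1,suppress=True)
p,d=r.snapshot("scene");k=r.get_calibration("scene");np.savez("sc.npz",p=p,d=d)
o=np.array([220,130])
for nm,z in(("nosebase",(235,505)),("nose",(270,465)),("nose",(285,440)),("tip",(298,420)),("tip",(304,411)),("above",(308,395)),("blotch",(315,360)),("face",(345,380)),("face",(300,310)),("lid",(550,330)),("lid",(500,430)),("lid",(160,150))):
    q=np.round(np.array(z)/9-.5+o).astype(int); dd=d[q[1],q[0]]; print(nm,q,dd,case(dep(k,q,dd)))
print("pivot",proj(k,cw(-66,20,50)))
for q in((235,207),(232,212),(230,217),(228,222),(226,228)):
    seg=[(c,case(dep(k,(c,q[1]),d[q[1],c]))) for c in range(q[0]-4,q[0]+9)]
    # rod pixels: nearest depth
    c,best=min(seg,key=lambda t:abs(t[1][1]-20)); print(q[1],c,best)
o=np.array([205,140]);f=6
im=cv2.resize(p[140:240,205:300],None,fx=f,fy=f,interpolation=cv2.INTER_CUBIC)
P=lambda q:tuple(np.round(((proj(k,cw(*q))-o)*f+f/2)).astype(int).tolist())
for ph in(.75,.855):
  e=np.array([np.cos(ph),0,np.sin(ph)]);cv2.line(im,P(np.array([-66,20,50])),P(np.array([-66,20,50])+137*e),(0,0,255),1);cv2.circle(im,P(np.array([-66,20,50])+80*e),3,(0,255,0),1)
cv2.polylines(im,[np.array([P((a,b,75)) for a,b in((-80,-95),(80,-95),(80,95),(-80,95))])],True,(255,0,0),1)
cv2.imwrite("pics/o2.png",im)
E
```

```text
nosebase [246 186] 962.9214 [71.5 90.5 73.8]
nose [250 181] 852.50037 [ 12.   20.3 137.2]
nose [251 178] 851.65375 [ 15.1  20.4 142.4]
tip [253 176] 854.27844 [ 20.9  20.4 144.5]
tip [253 175] 852.63574 [ 20.6  20.1 146.9]
above [254 173] 861.74884 [ 29.4  25.6 145.8]
blotch [254 170] 857.7431 [ 29.3  25.3 152.6]
face [258 172] 855.69025 [ 31.3  16.6 150.4]
face [253 164] 829.6964 [ 14.6  13.7 175.2]
lid [281 166] 795.9333 [ 23.4 -47.7 188.4]
lid [275 177] 848.6542 [ 43.5 -16.5 146.2]
lid [237 146] 847.8711 [ 21.4  61.6 195.4]
pivot [223.7 235.3]
207 238 [-24.1  19.8  94.8]
212 234 [-35.9  19.3  89.3]
217 231 [-44.   20.   81.4]
222 230 [-47.5  19.9  71.6]
228 226 [-58.1  20.8  62.6]
```

View pics/o2.png

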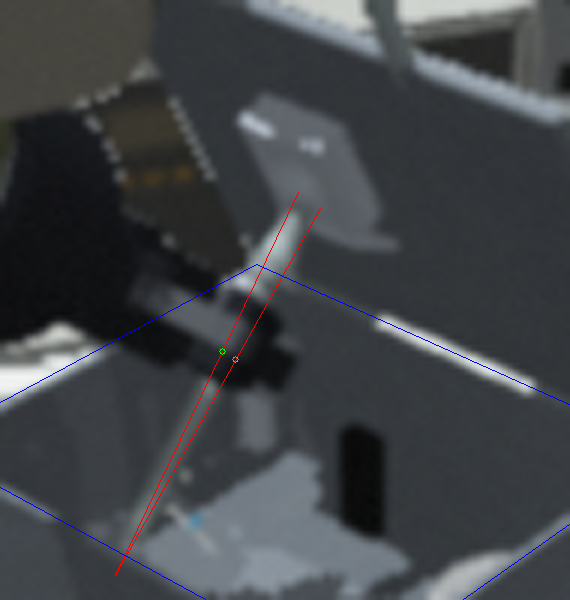

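```bash
python3 -m crank '[[[0,0,-0.001,0,0,0],[0,0,-0.002,0,0,0],[0,0,-0.003,0,0,0],[0,0,-0.004,0,0,0],[0,0,-0.0045,0,0,0],[0,0,-0.0045,0,0,0],[0,0,-0.0045,0,0,0],[0,0,-0.0045,0,0,0]]]' - 25|head -1; python3 look.py 12; python3 ov.py 1.1 0.855 o3.png 0,0
```

```text
time: 22.3
[-15.541  21.34  116.147] 0.9191324771358719 [-4.099 -0.055 -1.844] 18.031323002562086
lid [np.float64(1.0647423671776168), 0.96]
```

View pics/r_o3.png

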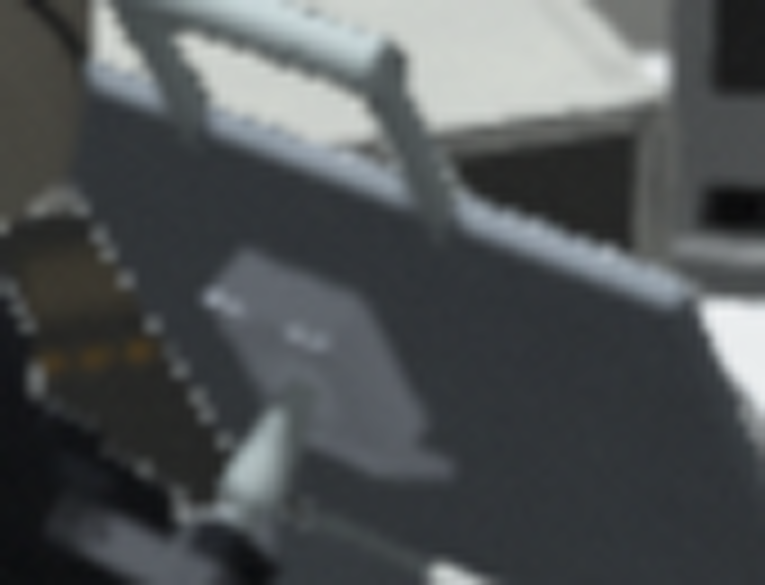

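```bash
python3 -m crank '[[[0,0,0,0,0,0],[0,0,0,0,0,0],[0,0,0,0,0,0],[0,0,0,0,0,0],[0,0,0,0,0,0],[0,0,0,0,0,0],[0,0,0,0,0,0],[0,0,0,0,0,0]]]' - 25|head -1; python3 look.py 13; python3 ov.py 1.02 0.855 o4.png 0,0
```

```text
time: 23.45
[-15.547  21.362 116.166] 0.9193292404923007 [-3.785 -1.191 -3.402] 18.33947870619011
lid [np.float64(1.0146201430719517), 0.68]
```

View pics/o4.png

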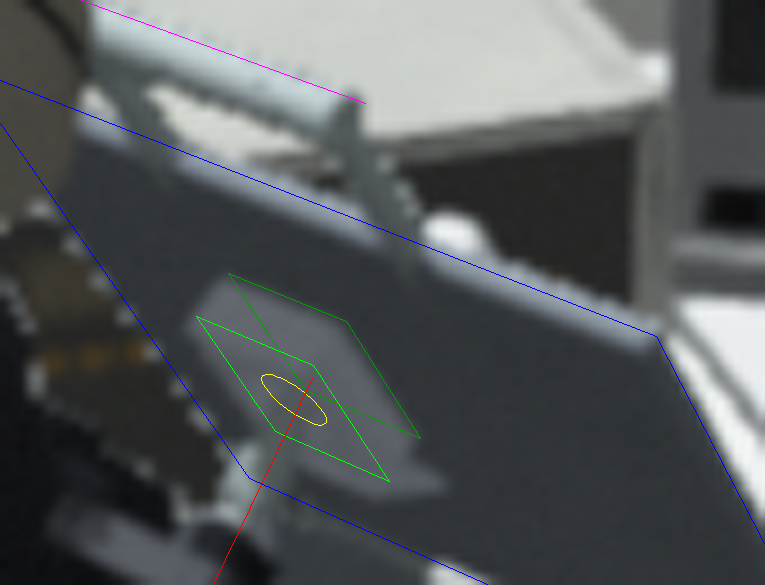

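```bash
for i in a b; do python3 -m crank '[[[0,0,0,0,0,0],[0,0,0,0,0,0],[0,0,0,0,0,0],[0,0,0,0,0,0],[0,0,0,0,0,0],[0,0,0,0,0,0],[0,0,0,0,0,0]]]' - 25|head -1; python3 look.py 14$i;done; python3 ov.py 0.96 0.86 o5.png 0,0
```

```text
time: 24.48
[-15.597  21.354 116.179] 0.9199014309894458 [-4.318 -0.514 -1.711] 18.139502504954603
lid [np.float64(0.9657487020383251), 0.6]
time: 25.45
[-15.625  21.367 116.192] 0.9202660658380337 [-4.811 -0.863 -1.661] 18.2369958193493
lid [np.float64(0.9687082163011768), 0.94]
```

View pics/o5.png

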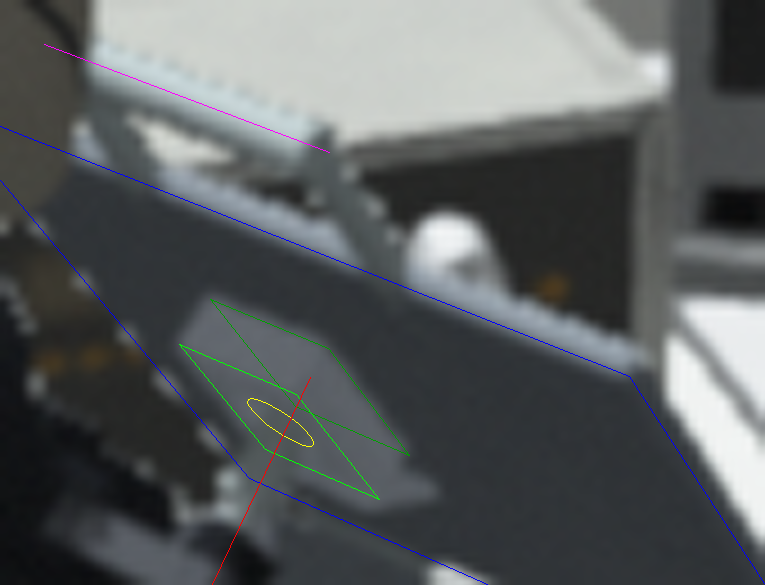

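View pics/s14b.png

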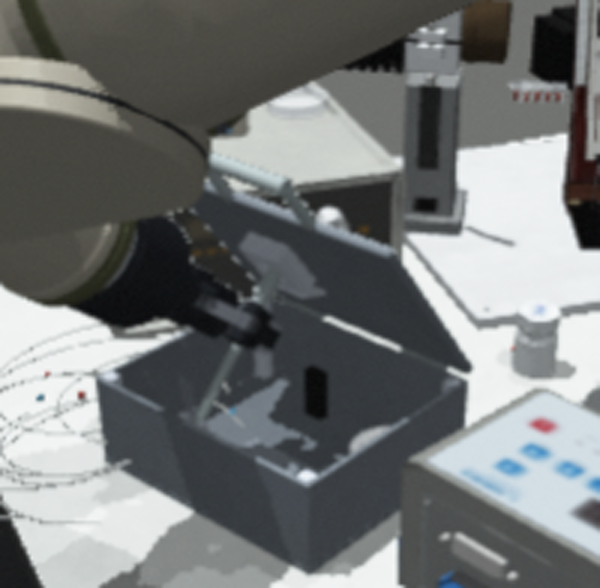

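```bash
python3 -m crank '[[[0,0,0,0,0,0],[0,0,0,0,0,0],[0,0,0,0,0,0],[0,0,0,0,0,0],[0,0,0,0,0,0],[0,0,0,0,0,0],[0,0,0,0,0,0]]]' - 25|head -1; python3 look.py 15; python3 - <<'E'
import cv2,numpy as np
I={n:cv2.imread(f"pics/s{n}.png").astype(int)[80:330,180:560] for n in("13","14a","14b","15")}
for a,b in(("13","14a"),("14a","14b"),("14b","15")): print(a,b,abs(I[a]-I[b]).mean())
E
python3 ov.py 0.96 0.86 o6.png 0,0
```

```text
time: 26.48
[-15.581  21.354 116.179] 0.9197488395429008 [-4.129  0.517 -1.656] 17.80044607941944
lid [np.float64(0.934893971424048), 0.87]
13 14a 7.640105263157895
14a 14b 0.6139298245614035
14b 15 0.6166877192982456
```

View pics/r_o6.png

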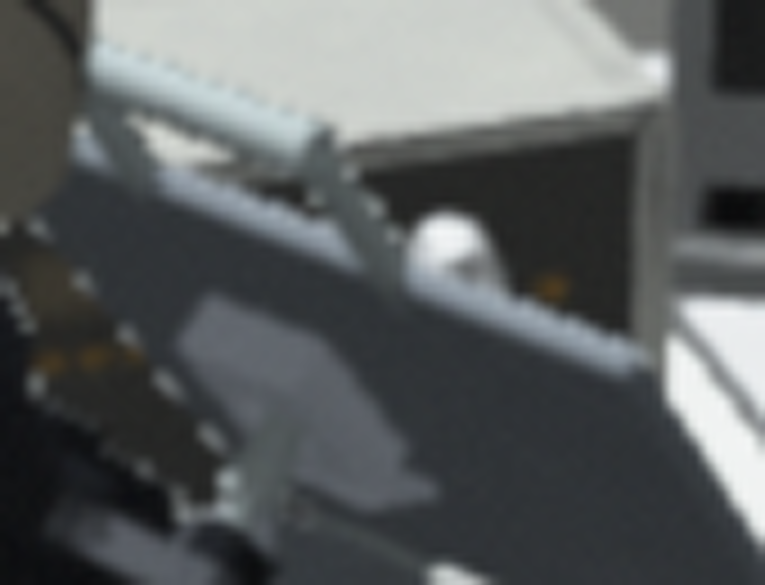

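```bash
python3 -m crank '[[[0,0,0,0,0,0],[0,0,0,0,0,0],[0,0,0,0,0,0],[0,0,0,0,0,0],[0,0,0,0,0,0],[0,0,0,0,0,0]]]' 0.62 25; python3 look.py 16; python3 ov.py 0.96 0.86 o7.png 0,0
```

```text
time: 27.38
tool_pos: [683.4, 155.4, 103.2]
tcp_rot: [-179.9, 47.0, 113.6]
ft_force: [0.5, -0.2, 0.2]
finger_gap: 32.3
[-15.579  21.363 116.189] 0.9197998202764628 [ 0.472 -0.246  0.183] 32.2699488442651
lid [np.float64(0.9762503797984722), 0.8]
```

View pics/o7.png

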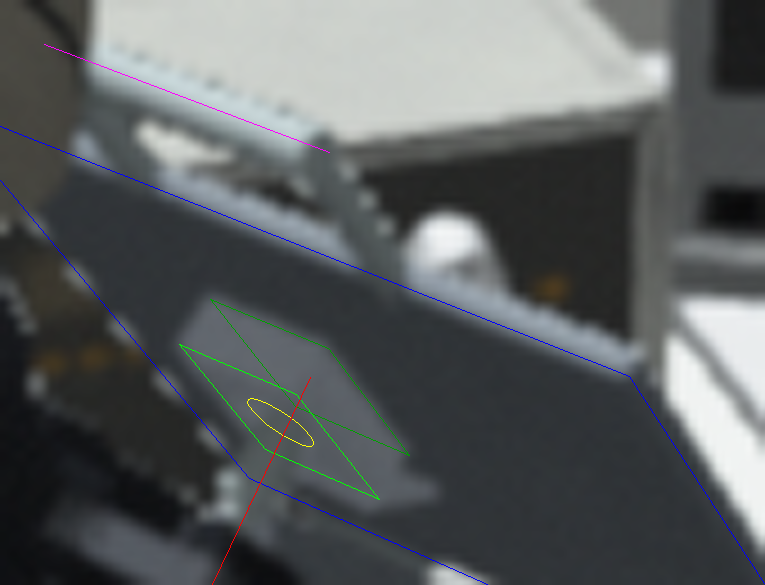

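View pics/s16.png

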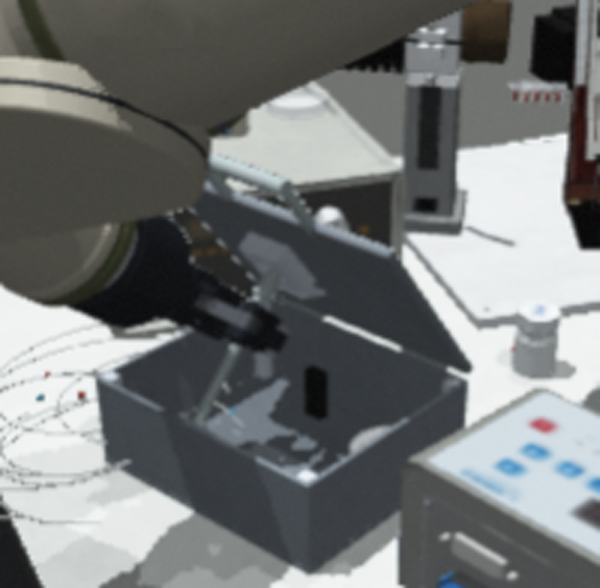

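```bash
python3 -m crank '[[[0,0,-0.008,0,0,0],[0,0,-0.02,0,0,0],[0,0,-0.035,0,0,0],[0,0,-0.06,0,0,0],[0,0,-0.09,0,0,0],[0,0,-0.12,0,0,0],[0,0,-0.15,0,0,0],[0,0,-0.17,0,0,0],[0,0,-0.17,0,0,0]]]' 0.62 25; python3 look.py 17; python3 - <<'E'
from bench import r
from h import *
import cv2
np.set_printoptions(precision=1,suppress=True)
k=r.get_calibration("wrist");p,d=r.snapshot("wrist");cv2.imwrite("pics/w17.png",p)
E
```

```text
time: 28.65
tool_pos: [634.0, 271.2, 220.9]
tcp_rot: [179.9, 47.0, 113.6]
ft_force: [-0.2, -0.2, 0.6]
finger_gap: 32.5
[-141.516   22.399  233.868] 1.9605008992565693 [-0.19  -0.246  0.551] 32.51856841273617
lid [np.float64(0.9405619762232236), 0.58]
```

View pics/w17.png

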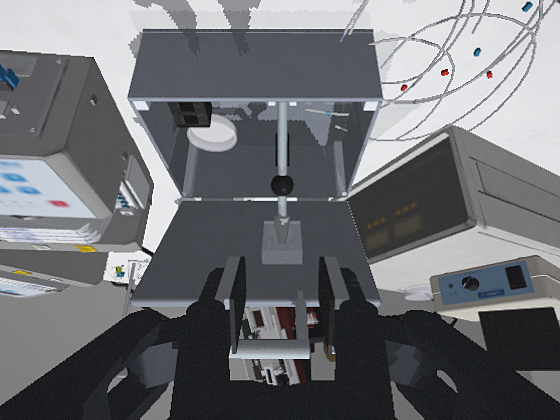

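View pics/s17.png

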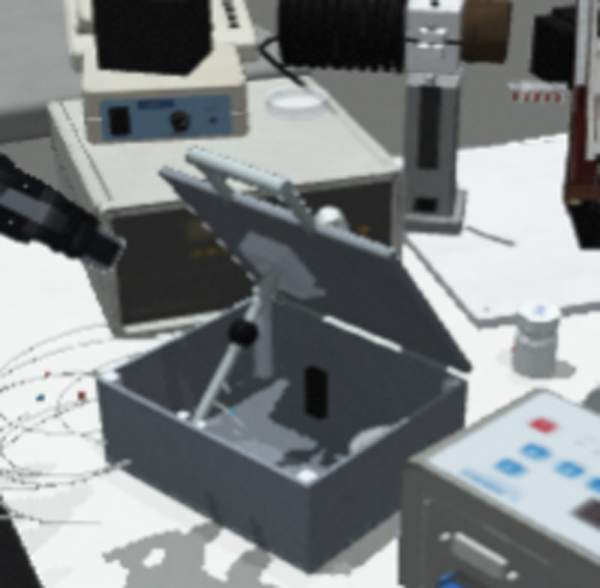

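```bash
python3 -m crank '[[[0,0,-0.01,0,0,0],[0,0,-0.02,0,0,0],[0,0,-0.03,0,0,0],[0,0,-0.03,0,0,0],[0,0,-0.03,0,0,0],[0,0,-0.03,0,0,0],[0,0,-0.03,0,0,0],[0,0,-0.03,0,0,0],[0,0,-0.03,0,0,0],[0,0,-0.03,0,0,0]]]' 0.62 25|head -1; python3 look.py 18; python3 - <<'E'
from bench import r
from h import *
import cv2
np.set_printoptions(precision=1,suppress=True)
I={n:cv2.imread(f"pics/s{n}.png").astype(int)[150:560,180:560] for n in("17","18")}
print("diff",abs(I["17"]-I["18"]).mean())
p,d=r.snapshot("top");k=r.get_calibration("top");cv2.imwrite("pics/top18.png",p)
for t in("dish","bottle","jar","rod_ball"):
    for x in r.landmark_of(t,"top")[:1]: print(t,x["pixel"],round(x["conf"],2))
p,d=r.snapshot("scene")
for t in("dish","bottle","jar"):
    for x in r.landmark_of(t,"scene")[:1]: print(t,x["pixel"],round(x["conf"],2))
E
```

```text
time: 30.05
[-161.231   21.25   251.41 ] 2.012466395503316 [ 0.741 -0.268  0.444] 32.665338238982095
lid [np.float64(0.9360780143600799), 0.73]
diff 1.1902545999144203
bottle [350.4, 227.2] 0.44
jar [335.6, 201.7] 0.8
rod_ball [230.5, 204.8] 0.6
dish [288.7, 244.6] 0.44
jar [334.0, 210.8] 0.88
```

View pics/top18.png

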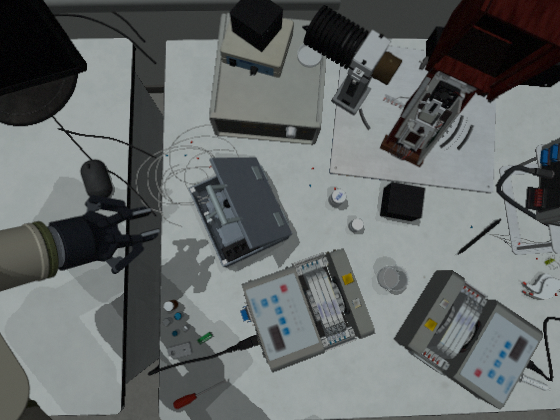

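```bash
python3 - <<'E'
from bench import r
import cv2,numpy as np
a=cv2.imread("pics/s17.png",0)[140:340,230:480].astype(np.float32);b=cv2.imread("pics/s18.png",0)[140:340,230:480].astype(np.float32)
print(cv2.phaseCorrelate(a,b))
p,d=r.snapshot("scene");c=cv2.cvtColor(cv2.resize(p[80:290,160:360],None,fx=3,fy=2.8,interpolation=cv2.INTER_CUBIC),cv2.COLOR_BGR2GRAY)[140:340,230:480].astype(np.float32)
print(cv2.phaseCorrelate(a,c),abs(a-b).mean(),r.sense()["time"],r.sense()["ft_force"])
r.hand_in()
E
```

```text
((0.007444176302655592, -0.0039000275426559483), 0.9585246446228027)
((0.010896332148419674, 0.0013041236620807695), 0.9608262086486816) 0.612 30.65 [-0.0470858   1.29584542  0.34818349]
the job is handed in; nothing more can be done
```

The lid is standing propped on the rod by itself, and I handed the job in at 30.65 s of the 67 s allowed. I lifted the lid by its bar to about 1.39 rad, let go, and swung the rod up by its ball to where the nose meets the hole.

- **One correction on the way:** the sinking lid first stopped at about 1.12 rad, because the nose had caught on the hinge-side edge of the holding hole. I raised the ball 4.5 mm, the nose slipped in, and the lid sank on and came to rest.
- **Lid standing:** it did not move when I opened the fingers. After the hand withdrew, pictures about 1.4 s apart showed no shift (about 0.01 px). The wrist picture shows the nose centred in the hole block.
- **Lid angle:** single camera estimates from the bar read 0.94 to 0.98 rad, against 0.96 expected; they scatter by a few hundredths of a radian. An overlay drawn at 0.96 fitted the lid's edges to within a pixel or two.
- **Dish, bottle and jar:** they look unmoved in the pictures. The network positions for them shifted by about 2 to 4 px between views, and it missed the dish in the last top view and the bottle in the last scene view. I relied on the pictures for these.
- **Forces:** the readings at the end of each move never exceeded about 20 N. The hand ended clear of everything, with about 1 N on the wrist.

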